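# Load the second cell into the pair tester

### The arm

A 6-joint arm with a two-finger parallel gripper is mounted at the origin on the work surface. World frame = base frame: x ahead of the robot, y to its left, z up, the work surface at z = 0. Lengths are in mm, angles in degrees, forces in N, time in s.
With the tool pointing down it reaches from about 325 to 1000 mm from the base axis. Payload 5.1 kg.
Tool frame: the origin (TCP) lies at the very end of the fingers, on their centre line; the grasp point (between the pads) lies 19 mm behind it; z points along the fingers, y is the line along which they close (so a half turn about z gives the same grasp; the last joint's range is limited). The gripper opens to 85 mm and grips with 20 to 120 N. Pads are 22 mm wide; open, the fingers measure 114 mm over their backs; the gripper's body (76 mm by 85 mm) begins 54 mm behind the grasp point. The pads swing forward as they close: fully open they stand 13 mm farther back than shut.
Start: joints at [59.439, 7.093, 94.555, -0, 78.352, -4.733], TCP at [283.214, 585.042, 231.322] pointing down, gripper open.
Joint ranges: [-149.61, 149.61], [-58.7, 133.49], [1.44, 155.28], [-77.14, 257.14], [18.33, 153.61], [-166.67, 166.67]. Speed limits (degrees/s): [147.25, 147.25, 180, 180, 180, 180].

### API

Orientations are given as a 3x3 rotation matrix whose columns are the frame's x, y, z axes.
In Python, from cell import * gives the robot as it stands.
- The arm moves only by the shell command python3 -m creep 'ROWS'. ROWS is JSON, a list of rows, each a list of 3 entries, a list of its own where there are three numbers: the shift along the tool's x, y, z in units of 0.2 m (1.0 is 0.2 m), then the turn about the tool's z in units of 90 degrees (1.0 is 90 degrees), then the closure, from 0 (fully open) to 1 (shut). A call has 1 to 8 rows; each row is the pose to reach, as a shift and turn from the pose commanded when the call began, along the tool's axes at that moment; what a row does not reach only later rows make up. A row lasts 1/10 s, in which the tool goes at most 50 mm and 8.59 degrees, less where a joint would pass 70% of its speed; a pose out of reach is approached as far as the arm can. A call with a number of a shift or a turn outside -1 to 1 is refused whole. A call with a gripper value outside its range is refused whole. The fingers move at their own pace and stop on an object; the grip force is fixed at half the most. Time passes only in rows, so rows that repeat a pose let the fingers close. It gives the time, the measured TCP pose, the force, the opening and the grip force at its end, in the units of the state.
- get_obs(): the state, without advancing time (a new reading comes with each control period).
- camera(name): name is "side" or "top"; returns (picture, depth): 420x560x3 uint8, blue, green, red; 420x560 float32, mm along the optical axis (not along the pixel's ray), 0 where there is no reading.
- get_calibration(name): a dict with "mtx" (3x3 intrinsics, pixels), "xyz" and "orientation" of the camera in the world. Camera axes: x right, y up, looking along -z (the intrinsics and any distortion apply to the point x, -y, -z); pixel columns grow to the right and rows downward; lengths in mm; the calibration is good to about 2 mm. A picture is of the moment at which its call begins. get_calibration takes no time and is no camera call.
- job_done(): hands the job in; it is judged then, once.
Trained networks look in the newest picture that a camera, given by its name, has taken for a name from the list of things; names that differ only in an ending like _2 or _b are one class to them, and where a whole thing is asked for, a point or a joint stands for the part that bears it (a point fixed in the world has none). Each returns a list of dicts, best first, with "conf" (0 to 1); they miss things now and then, are a little off and sometimes report something else, mostly with a low value. They report only what shows in the picture. A call takes as long as a camera call. They do not tell look-alikes from the thing itself.
- recognise(label, camera): "location" ([x, y, z] in mm, in world coordinates, good to about 4 mm: the middle of the surface that is visible of it).
- cut_out(label, camera): "mask" (420x560 bool, what is visible of it).
- tip_of(label, camera): "location" ([x, y, z] in mm, in world coordinates, good to about 4 mm: a listed point, or the origin of a listed thing).
The state is a dict: "clock": time; "joint_pos": joint angles; "joint_vel": joint speeds; "effort": joint torques, N m; "ee_pos": TCP position; "ee_rot": TCP orientation; "contact_force": force on the tool from outside, world axes, zero at the start; "moment": the same for the moment, N m; "opening": opening from 0.0 (shut) to 1.0 (fully open); "finger_force": force on a finger pad.
Only numpy, scipy, OpenCV 4.12 (cv2) and the standard library are available. Lean on these libraries where they do the work, as an engineer would, in place of code of your own. Each camera call takes 0.05 s, during which the arm holds its last target. There are 200 camera calls.

### The job

Slide the loose blue cell, lying flat and terminals first, under the overhang of the white tester into the free bay (the one with the yellow pad) until it is fully home against the stop. Then push the tester's red lever all the way over, away from the robot, to close the contacts. Leave the green cell, the cell pack and the cup where they are.

Things in the scene. Friction and masses are not known exactly. Their poses are not given: they have to be found in the camera images.
- cell: Loose blue battery cell lying flat: 134 mm long (x), 66 wide (y), 27 high (z), 0.5 kg. Origin: centre of its underside; plain rear face at x = -67 mm, terminal tips at x = +67 mm. The terminals are two 4 mm metal studs on a black end face, with a red and a black pad; a white label lies on top, nearer the rear.
- cell_terminals (a point): Point midway between the cell's terminal tips: x = +67 mm, 13.5 mm above the cell's underside.
- tester: White two-bay tester fixed on the bench, 201 mm wide. Origin: on the bench, middle of its mouth line, between the bays; x runs into the bays (away from the robot), y left, z up. Bay centre lines at y = +50 and -50 mm. Stop face at x = 115 mm; behind it the body goes on to x = 170 mm, 70 mm high.
- overhang (a point): Middle of the overhang's front edge, at its underside (tester x = 45 mm, 36 mm above the bench). The overhang covers both bays from here to the stop; its top is 70 mm above the bench. A cell fully home has its terminals at the stop and sticks 19 mm out of the mouth, 64 mm out from the overhang.
- free_mark: Thin yellow pad (100 x 60 mm, flush) on the bench in the free bay, left or right, and a yellow patch above it on the overhang. Origin: where the origin of a cell fully home must be (48 mm in from the mouth line, 67 mm before the stop, bay centre); axes as the tester's. The bay's aluminium walls are 20 mm high, flared for the first 25 mm (93 mm wide at the mouth), then 71 mm apart.
- neighbour: Green cell of the same size, already home in the other bay; to be left alone. Origin and axes as the blue cell's.
- lever (a joint): Angle of the red toggle lever beside the tester's left side: near 0 leaning towards the robot (tester -x), 1.0 rad pushed fully over away from the robot (tester +x). It stays where it is left.
- lever_tip (a point): Centre of the red ball (26 mm across) at the lever's tip, 80 mm from the lever's axis. The axis runs along the tester's y, at tester x = 50 mm, y = 170 mm, 22 mm above the bench. The ball is 92 mm above the bench at either end of its swing and 102 mm midway. The lever's grey block is 70 x 50 mm and 25 mm high.
- pack: Bystander: pack of blue cylindrical cells in a black frame, 96 x 96 mm, 70 mm high. Origin: centre of its underside.
- cup: Bystander: grey plastic cup, 80 mm across, 85 mm high. Origin: centre of its underside.
Mind the look-alikes: they are no part of the job. What is shaped like the cell but orange or pink is not meant.

How it is judged (in metres and radians):
On the way:
1. the blue cell is fully home in the free bay while the lever is still back (x of cell_terminals in the frame of free_mark between 0.062 and 0.072 m and y of cell_terminals in the frame of free_mark between -0.008 and 0.008 m and angle between the x axis of cell and the x axis of free_mark, either way round below 0.1 rad and value of joint lever below 0.35 rad), for 0.2 s.
At the end, for the whole second after the job is handed in: The blue cell lies flat and still in the free bay, terminals first, its terminal tips within 5 mm of the stop and within 8 mm of the bay's centre line, and the lever is over to at least 0.85 rad (x of cell_terminals in the frame of free_mark between 0.062 and 0.072 m and y of cell_terminals in the frame of free_mark between -0.008 and 0.008 m and angle between the x axis of cell and the x axis of free_mark, either way round below 0.1 rad and angle between cell's own z axis and vertical below 0.1 rad and linear speed of cell below 0.01 m/s and value of joint lever above 0.85 rad); the robot touches nothing.
It fails at once if the green cell is moved more than 10 mm (distance of neighbour from where it was at the start of the episode above 0.01 m).
It fails at once if the pack is moved more than 20 mm (distance of pack from where it was at the start of the episode above 0.02 m).
It fails at once if the cup is moved more than 20 mm or tipped over (distance of cup from where it was at the start of the episode above 0.02 m or angle between cup's own z axis and vertical above 0.5 rad).
It also fails if it takes over 56 s, if anything falls off the work surface, if the arm or the gripper's body presses on something with over 40 N, if the wrist force passes 120 N, or if a joint passes its speed limit or range.

## Working session

There is one attempt and no reset: what is moved stays moved. The work goes in short steps, Python scripts to look and compute and a shell command to move; the robot and the scene stay as the last step left them, time stands still between calls to the robot, and variables do not carry over. Pictures are saved under pics/ and viewed, at most 10 in all, crops included, and the job is handed in when it is done.

```bash
mkdir -p pics
python3 - <<'E'
from cell import *
import cv2,numpy as np
for c in("top","side"):
    p,d=camera(c); cv2.imwrite(f"pics/{c}0.png",p)
    for l in("cell","cell_terminals","free_mark","tester","overhang","neighbour","lever_tip","pack","cup"):
        r=tip_of(l,c); print(c,l,[(np.round(q["location"]).tolist(),round(q["conf"],2)) for q in r[:4]])
o=get_obs(); print(o["clock"],o["ee_pos"],o["ee_rot"],o["contact_force"],o["opening"])
E
```

```text
top cell [([367.0, 108.0, -0.0], 0.94), ([470.0, -106.0, 1.0], 0.9), ([287.0, -222.0, -4.0], 0.72), ([455.0, -295.0, -1.0], 0.61)]
top cell_terminals [([516.0, -162.0, 15.0], 0.83), ([479.0, -231.0, 18.0], 0.81), ([307.0, 133.0, 10.0], 0.7), ([241.0, -172.0, 15.0], 0.69)]
top free_mark [([642.0, -42.0, 3.0], 0.68)]
top tester [([607.0, -346.0, -2.0], 0.66), ([598.0, -88.0, -1.0], 0.57), ([494.0, 394.0, 1.0], 0.41)]
top overhang [([642.0, -88.0, 36.0], 0.86)]
top neighbour [([648.0, -138.0, -2.0], 0.93), ([612.0, 81.0, 96.0], 0.7)]
top lever_tip [([611.0, 83.0, 94.0], 0.5)]
top pack [([495.0, 390.0, 2.0], 0.9)]
top cup [([607.0, -346.0, 1.0], 0.89), ([651.0, -142.0, -3.0], 0.28)]
side cell [([456.0, -300.0, 2.0], 0.82), ([289.0, -215.0, 2.0], 0.78), ([472.0, -111.0, 2.0], 0.68), ([362.0, 114.0, 1.0], 0.6)]
side cell_terminals [([517.0, -157.0, 14.0], 0.96), ([307.0, 135.0, 13.0], 0.92), ([237.0, -170.0, 17.0], 0.72), ([476.0, -235.0, 17.0], 0.69)]
side free_mark [([643.0, -40.0, -2.0], 0.94)]
side tester [([601.0, -89.0, -0.0], 0.72)]
side overhang [([645.0, -90.0, 37.0], 0.61)]
side neighbour [([650.0, -135.0, -0.0], 0.7)]
side lever_tip [([611.0, 84.0, 100.0], 0.68), ([599.0, -90.0, -0.0], 0.51)]
side pack [([492.0, 393.0, -4.0], 0.84)]
side cup [([613.0, -344.0, -4.0], 0.9)]
1.0 [283.21560443 585.06424597 231.36045886] [[-9.00116053e-01  4.35650192e-01  3.28026415e-05]
 [ 4.35650193e-01  9.00116052e-01  5.04337828e-05]
 [-7.55469702e-06  5.96867346e-05 -9.99999998e-01]] [-0.13972138  0.06427395  0.32981327] 0.9989823914334751
```

```bash
ls -la; cat helpers.py 2>/dev/null | head
```

```text
total 12
drwxr-xr-x  3 agent agent 4096 Nov 29 23:59 .
drwxr-xr-x 23 root  root  4096 Nov 29 23:59 ..
drwxr-xr-x  2 agent agent 4096 Nov 29 23:59 pics
```

View pics/top0.png

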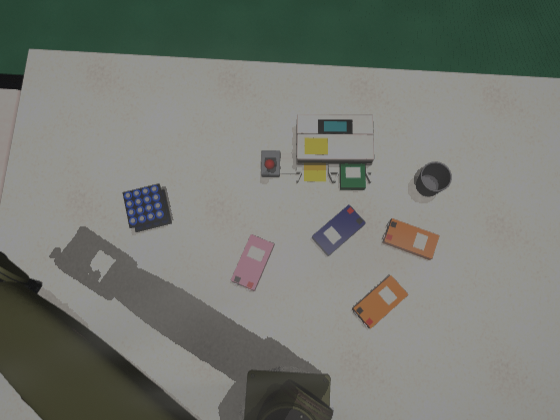

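View pics/side0.png

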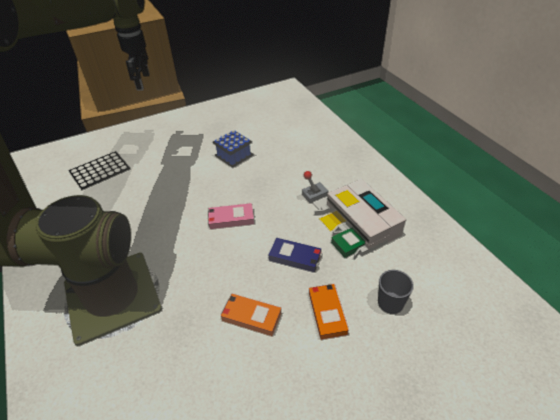

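The blue cell lies at top pixel (338,230) with its red terminal pad up-right. The free bay is the left one, with its yellow pad at (315,173), and the lever ball is at (270,163). Next I measure the poses precisely.

```bash
cat > h.py <<'E'
from cell import *
import cv2,numpy as np
def world(c,d):
    k=get_calibration(c);K=np.array(k["mtx"]);v,u=np.mgrid[:420,:560]
    P=np.dstack([(u-K[0,2])/K[0,0]*d,-(v-K[1,2])/K[1,1]*d,-d])
    return P@np.array(k["orientation"]).T+np.array(k["xyz"])
def rect(pts):
    (c,(w,h),a)=cv2.minAreaRect(pts[:,:2].astype(np.float32)); 
    return np.round(c,1),round(w,1),round(h,1),round(a,1)
def near(W,x,y,r): return np.hypot(W[...,0]-x,W[...,1]-y)<r
def cellfit(c):
    p,d=camera(c);W=world(c,d)
    h=cv2.cvtColor(p,cv2.COLOR_BGR2HSV)
    return p,d,W,h
def local(obs,target):  # shift in tool axes, units
    return np.round(np.array(obs["ee_rot"]).T@(np.array(target)-np.array(obs["ee_pos"]))/200,3)
E
python3 - <<'E'
from h import *
for c in("top","side"):
    p,d,W,h=cellfit(c)
    z=W[...,2]
    m=near(W,470,-108,85)&(z>18)&(z<36); print(c,"cell",m.sum(),rect(W[m]),np.median(z[m]),W[m].mean(0).round(1))
    m=near(W,690,-90,140)&(z>62)&(z<78); print("tester",m.sum(),rect(W[m]),np.median(z[m]))
    y=(h[...,0]>20)&(h[...,0]<35)&(h[...,1]>140)&near(W,642,-41,100)
    for n,a in(("pad",z<15),("patch",z>50)): 
        q=y&a; print(n,q.sum(),rect(W[q]) if q.sum() else 0)
    m=near(W,650,-138,70)&(z>20)&(z<34); print("neigh",m.sum(),rect(W[m]))
    r=near(W,611,84,60)&((h[...,0]<8)|(h[...,0]>172))&(h[...,1]>130)&(z>60);print("ball",r.sum(),W[r].mean(0),W[r].min(0),W[r].max(0))
E
```

```text
top cell 1257 (array([ 472.6, -110.2]), 66.0, 134.0, 44.3) 29.376163999046867 [ 470.7 -108.8   29.3]
tester 3387 (array([709. , -86.9]), 129.3, 199.9, 3.2) 72.81936747416762
pad 145 (array([631.9, -38.8]), 33.4, 55.0, 1.0)
patch 330 (array([679.1, -36.9]), 42.0, 55.2, 3.2)
neigh 756 (array([ 620.1, -134.1]), 70.8, 115.8, 3.5)
ball 37 [612.58088244  79.04719425 110.57839314] [604.90813458  71.35097851 105.89258725] [622.02007172  86.82641552 116.41188657]
side cell 1022 (array([ 467.3, -110.4]), 72.0, 133.8, 44.6) 25.97967635988016 [ 465.6 -113.4   25.8]
tester 2305 (array([704.7, -87. ]), 127.4, 203.1, 2.9) 69.03882615961629
pad 251 (array([631.3, -37.8]), 64.9, 54.2, 6.7)
patch 200 (array([675.1, -35.5]), 43.8, 58.0, 5.6)
neigh 584 (array([ 629. , -147.7]), 93.8, 132.1, 25.9)
ball 32 [605.72644105  75.30842395 104.82463351] [595.89089462  68.16345328  98.53724777] [614.91348885  85.74272449 110.13196774]
```

```bash
python3 -m creep '[[[-0.7,-0.88,0],0,0],[[-0.7,-0.88,0],0,0],[[-0.7,-0.88,0],0,0],[[-0.7,-0.88,0],0,0],[[-0.7,-0.88,0],0,0],[[-0.7,-0.88,0],0,0]]'; python3 -m creep '[[[-0.7,-0.88,0],0,0],[[-0.7,-0.88,0],0,0],[[-0.7,-0.88,0],0,0],[[-0.7,-0.88,0],0,0],[[-0.7,-0.88,0],0,0],[[-0.7,-0.88,0],0,0]]'; python3 -m creep '[[[-0.7,-0.88,0.5],0.22,0],[[-0.7,-0.88,0.5],0.22,0],[[-0.7,-0.88,0.5],0.22,0],[[-0.7,-0.88,0.5],0.22,0],[[-0.7,-0.88,0.5],0.22,0],[[-0.7,-0.88,0.5],0.22,0],[[-0.7,-0.88,0.5],0.22,0]]'
python3 - <<'E'
from h import *
o=get_obs();R=np.array(o["ee_rot"]);print(o["clock"],o["ee_pos"],np.degrees(np.arctan2(R[1,1],R[0,1])),o["joint_pos"],o["opening"],local(o,[435.5,-73.8,80]))
E
```

```text
clock: 1.7
ee_pos: [333.1, 363.3, 231.5]
ee_rot: [[-0.898, 0.439, 0.001], [0.439, 0.898, 0.0], [-0.001, 0.0, -1.0]]
contact_force: [0.7, 0.4, 1.0]
opening: 0.997
finger_force: 0.0
clock: 2.3
ee_pos: [382.7, 144.5, 231.7]
ee_rot: [[-0.898, 0.439, 0.001], [0.439, 0.898, -0.0], [-0.001, 0.0, -1.0]]
contact_force: [0.4, 0.8, -0.1]
opening: 1.0
finger_force: 0.0
clock: 3.0
ee_pos: [431.4, -72.9, 130.8]
ee_rot: [[-0.699, 0.716, -0.001], [0.716, 0.699, 0.001], [0.002, -0.0, -1.0]]
contact_force: [-0.3, -0.5, 0.5]
opening: 0.999
finger_force: 0.0
3.0 [431.4447259  -72.85794975 130.81530659] 44.30912624715043 [-1.66497995e+01 -1.61855814e+01  1.26371213e+02  4.75564790e-02
  6.99131515e+01 -6.09752889e+01] 0.9991279834818286 [-0.018  0.011  0.254]
```

```bash
python3 -m creep '[[[-0.018,0.011,0.2],0,0],[[-0.018,0.011,0.4],0,0],[[-0.018,0.011,0.5],0,0],[[-0.018,0.011,0.56],0,0],[[-0.018,0.011,0.6],0,0],[[-0.018,0.011,0.63],0,0],[[-0.018,0.011,0.635],0,0]]'
python3 - <<'E'
from h import *
p,d=camera("side");cv2.imwrite("pics/side1.png",cv2.resize(p[190:330,200:420],None,fx=3,fy=3))
E
```

```text
clock: 3.7
ee_pos: [436.0, -74.0, 4.8]
ee_rot: [[-0.7, 0.714, 0.001], [0.714, 0.7, -0.0], [-0.001, 0.001, -1.0]]
contact_force: [0.3, -1.1, 0.5]
opening: 1.001
finger_force: 0.0
```

View pics/side1.png

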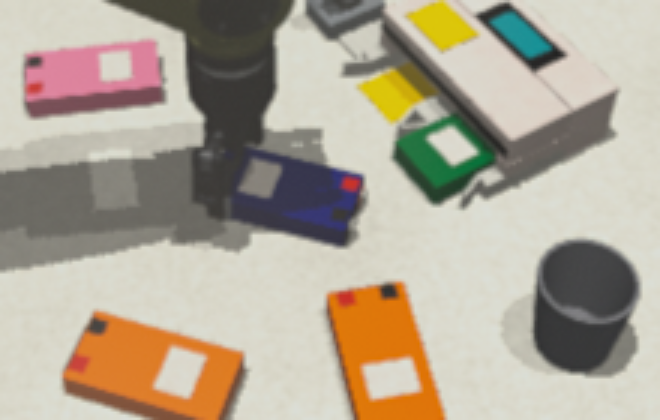

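The fingers straddle the rear of the blue cell (crop about (225,185)). I close them and lift a little.

```bash
python3 -m creep '[[[0,0,0],0,1],[[0,0,0],0,1],[[0,0,0],0,1],[[0,0,0],0,1],[[0,0,0],0,1],[[0,0,0],0,1]]'; python3 -m creep '[[[0,0,-0.02],0,1],[[0,0,-0.06],0,1],[[0,0,-0.06],0,1],[[0,0,-0.06],0,1]]'
python3 - <<'E'
from h import *
for c in("top","side"):
    p,d,W,h=cellfit(c);z=W[...,2]
    b=(h[...,0]>105)&(h[...,0]<130)&(h[...,1]>90)&near(W,470,-108,90)&(z<60)&(z>5); print(c,b.sum(),rect(W[b]),np.median(z[b]))
    print([np.round(q["location"]).tolist() for q in tip_of("cell_terminals",c)])
    print([np.round(q["location"]).tolist() for q in tip_of("cell",c)])
o=get_obs();R=np.array(o["ee_rot"]);print(o["clock"],o["ee_pos"],np.degrees(np.arctan2(R[1,1],R[0,1])),o["moment"])
E
```

```text
clock: 4.35
ee_pos: [436.4, -74.6, 5.7]
ee_rot: [[-0.699, 0.715, 0.002], [0.715, 0.699, -0.001], [-0.002, 0.001, -1.0]]
contact_force: [-0.9, 0.2, 6.8]
opening: 0.757
finger_force: 68.2
clock: 4.75
ee_pos: [435.0, -74.2, 16.2]
ee_rot: [[-0.699, 0.715, -0.0], [0.715, 0.699, 0.0], [0.0, -0.0, -1.0]]
contact_force: [0.7, 1.6, -4.3]
opening: 0.756
finger_force: 67.3
top 0 (array([0., 0.]), 0.0, 0.0, 0.0) nan
[[304.0, 128.0, 15.0], [477.0, -234.0, 17.0], [242.0, -169.0, 15.0]]
[[369.0, 111.0, -0.0], [287.0, -222.0, -2.0], [455.0, -295.0, -0.0]]
side 159 (array([ 485. , -130.8]), 65.4, 68.0, 42.7) 35.31365822096814
[[308.0, 133.0, 15.0], [238.0, -169.0, 17.0], [478.0, -232.0, 15.0], [515.0, -154.0, 23.0], [598.0, -87.0, 0.0]]
[[289.0, -217.0, -2.0], [457.0, -300.0, 4.0], [471.0, -111.0, 10.0], [364.0, 112.0, -1.0]]
5.05 [435.06442968 -74.15807631  16.0383974 ] 44.367659949091355 [ 0.15181957  0.09412063 -0.0433455 ]
  return _methods._mean(a, axis=axis, dtype=dtype,
  ret = ret.dtype.type(ret / rcount)
```

```bash
python3 -m creep '[[[0,0,0],-0.09,1],[[0,0.03,0],-0.18,1],[[0,0.06,0],-0.27,1],[[0,0.09,0],-0.36,1],[[0,0.12,0],-0.45,1],[[0.007,0.15,0],-0.54,1],[[0.007,0.175,0],-0.54,1],[[0.007,0.175,0],-0.54,1]]'
python3 - <<'E'
from h import *
p,d,W,h=cellfit("top");z=W[...,2]
cv2.imwrite("pics/top2.png",cv2.resize(p[90:290,220:420],None,fx=3,fy=3))
for c in("top","side"):
    if c=="side": p,d,W,h=cellfit(c);z=W[...,2]
    o=get_obs();x,y,_=o["ee_pos"]
    m=(W[...,0]>x+45)&(W[...,0]<x+150)&(abs(W[...,1]-y)<55)&(z>22)&(z<50);print(c,m.sum(),rect(W[m]),np.median(z[m]))
    print([np.round(q["location"]).tolist() for q in tip_of("cell_terminals",c)])
R=np.array(o["ee_rot"]);print(o["clock"],o["ee_pos"],np.degrees(np.arctan2(R[1,1],R[0,1])),local(o,[459.2,-48.7,16]))
E
```

```text
clock: 5.85
ee_pos: [459.7, -48.5, 16.3]
ee_rot: [[-0.999, -0.05, 0.0], [-0.05, 0.999, -0.0], [-0.0, -0.0, -1.0]]
contact_force: [0.2, -0.4, -4.7]
opening: 0.753
finger_force: 67.3
top 10 (array([604.9, -44.4]), 7.6, 101.2, 3.0) 24.14345991818334
[[480.0, -229.0, 15.0], [305.0, 129.0, 14.0], [243.0, -172.0, 16.0]]
side 437 (array([556.9, -44.7]), 110.3, 72.4, 6.7) 35.452762606486544
[[478.0, -233.0, 16.0], [241.0, -171.0, 18.0], [306.0, 133.0, 15.0], [576.0, -40.0, 25.0]]
6.0 [459.18619376 -48.86046644  16.23214832] 92.88839192091957 [-0.     0.001  0.001]
```

View pics/top2.png

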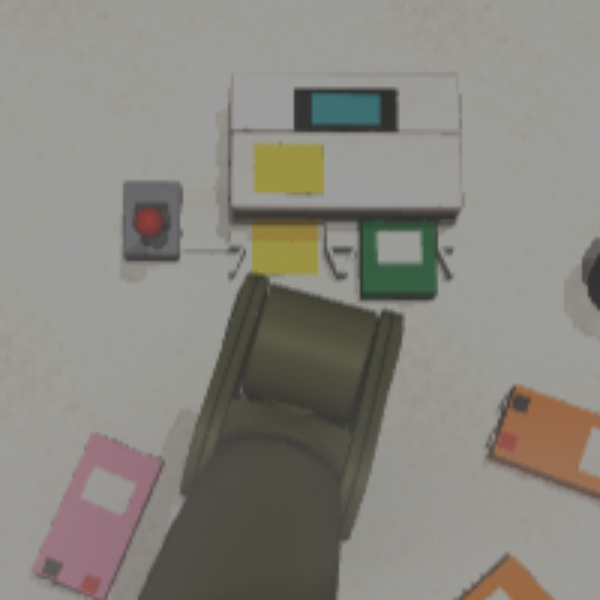

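```bash
python3 -m creep '[[[0,0,0.043],0,1],[[-0.08,0,0.043],0,1],[[-0.14,0,0.043],0,1],[[-0.17,0,0.043],0,1],[[-0.2,0,0.043],0,1],[[-0.22,0,0.043],0,1]]';python3 -m creep '[[[-0.03,0,0],0,1],[[-0.06,0,0],0,1],[[-0.09,0,0],0,1],[[-0.12,0,0],0,1],[[-0.12,0,0],0,1]]'
```

```text
clock: 6.65
ee_pos: [503.5, -46.4, 7.5]
ee_rot: [[-0.999, -0.052, -0.0], [-0.052, 0.999, 0.0], [0.0, 0.0, -1.0]]
contact_force: [-0.2, 0.5, -5.4]
opening: 0.753
finger_force: 68.1
clock: 7.15
ee_pos: [528.3, -45.3, 8.0]
ee_rot: [[-0.999, -0.052, 0.001], [-0.052, 0.999, -0.0], [-0.001, -0.0, -1.0]]
contact_force: [0.3, 0.5, -3.8]
opening: 0.754
finger_force: 68.1
```

```bash
python3 -m creep '[[[-0.03,0,0],0,1],[[-0.06,0,0],0,1],[[-0.09,0,0],0,1],[[-0.12,0,0],0,1],[[-0.15,0,0],0,1],[[-0.15,0,0],0,1]]';python3 -m creep '[[[-0.03,0,0],0,1],[[-0.06,0,0],0,1],[[-0.085,0,0],0,1],[[-0.085,0,0],0,1]]'
```

```text
clock: 7.75
ee_pos: [558.3, -43.8, 8.0]
ee_rot: [[-0.999, -0.052, 0.001], [-0.052, 0.999, -0.0], [-0.001, -0.0, -1.0]]
contact_force: [0.5, 0.5, -4.2]
opening: 0.752
finger_force: 68.1
clock: 8.15
ee_pos: [575.2, -42.8, 8.0]
ee_rot: [[-0.999, -0.052, 0.001], [-0.052, 0.999, -0.0], [-0.001, -0.0, -1.0]]
contact_force: [-0.2, 0.5, -5.5]
opening: 0.757
finger_force: 68.1
```

```bash
python3 -m creep '[[[0,0,0.01],0,1],[[0,0,0.01],0,0],[[0,0,0.01],0,0],[[0,0,0.01],0,0],[[0,0,0.01],0,0],[[0,0,-0.15],0,0],[[0,0,-0.3],0,0],[[0,0,-0.3],0,0]]';python3 -m creep '[[[0.15,0,0],0,1],[[0.33,0,0],0,1],[[0.33,0,0],0,1],[[0.33,0,0],0,1],[[0.33,0,0],0,1],[[0.33,0,0],0,1],[[0.33,0,0],0,1]]'
python3 - <<'E'
from h import *
p,d,W,h=cellfit("side");z=W[...,2]
cv2.imwrite("pics/side3.png",cv2.resize(p[160:280,260:420],None,fx=4,fy=4))
b=(W[...,0]>540)&(W[...,0]<640)&(abs(W[...,1]+43)<40)&(z>18)&(z<36);print(b.sum(),rect(W[b]),np.median(z[b]),W[b].min(0))
for c in("side",): print([(np.round(q["location"]).tolist(),q["conf"]) for q in tip_of("cell",c)])
o=get_obs();print(o["clock"],o["ee_pos"],o["opening"])
E
```

```text
clock: 8.95
ee_pos: [578.0, -43.4, 73.2]
ee_rot: [[-0.999, -0.052, 0.01], [-0.052, 0.999, -0.002], [-0.01, -0.002, -1.0]]
contact_force: [1.0, -0.0, 0.5]
opening: 0.998
finger_force: 0.0
clock: 9.65
ee_pos: [509.2, -46.3, 68.0]
ee_rot: [[-0.999, -0.052, 0.001], [-0.052, 0.999, -0.0], [-0.001, -0.0, -1.0]]
contact_force: [-0.9, 0.9, 0.8]
opening: -0.0
finger_force: 0.0
571 (array([595.4, -42.6]), 78.7, 89.1, 90.0) 25.995468682359956 [550.91203153 -81.98807235  18.00266819]
[([366.0, 112.0, 1.0], 0.91), ([289.0, -216.0, 3.0], 0.87), ([459.0, -298.0, 3.0], 0.83), ([624.0, -42.0, 4.0], 0.55)]
9.75 [508.82722187 -46.21445954  67.8049596 ] 2.3674656893411574e-05
```

View pics/side3.png

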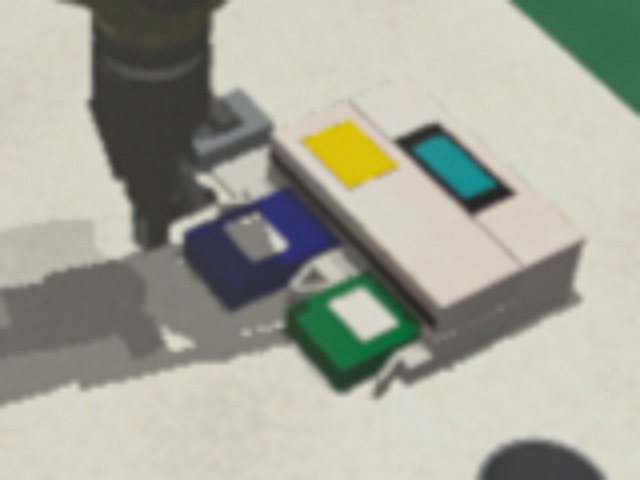

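The blue cell sits straight in the bay, its rear at about crop (215,275), with a little further to go than the green one. I lower the closed fingers behind it and push.

```bash
python3 -m creep '[[[0,0,0.2],0,1],[[0,0,0.28],0,1],[[0,0,0.3],0,1],[[0,0,0.3],0,1],[[-0.06,0,0.3],0,1],[[-0.12,0,0.3],0,1],[[-0.16,0,0.3],0,1],[[-0.16,0,0.3],0,1]]';python3 -m creep '[[[-0.02,0,0],0,1],[[-0.04,0,0],0,1],[[-0.06,0,0],0,1],[[-0.06,0,0],0,1]]';python3 -m creep '[[[-0.02,0,0],0,1],[[-0.04,0,0],0,1],[[-0.04,0,0],0,1]]'
```

```text
clock: 10.55
ee_pos: [542.6, -44.7, 9.0]
ee_rot: [[-0.999, -0.052, 0.003], [-0.052, 0.999, -0.0], [-0.003, -0.001, -1.0]]
contact_force: [-0.1, -0.7, -0.2]
opening: -0.001
finger_force: 0.0
clock: 10.95
ee_pos: [552.3, -43.9, 7.5]
ee_rot: [[-0.999, -0.052, -0.0], [-0.052, 0.999, 0.0], [0.0, 0.0, -1.0]]
contact_force: [-1.5, -0.1, 1.5]
opening: 0.002
finger_force: 0.8
clock: 11.25
ee_pos: [560.9, -43.5, 7.7]
ee_rot: [[-0.999, -0.052, 0.001], [-0.052, 0.999, 0.0], [-0.001, -0.0, -1.0]]
contact_force: [-0.9, 0.0, -0.5]
opening: 0.003
finger_force: 0.3
```

```bash
python3 -m creep '[[[-0.01,0,0],0,1],[[-0.02,0,0],0,1],[[-0.02,0,0],0,1]]';python3 -m creep '[[[-0.01,0,0],0,1],[[-0.015,0,0],0,1],[[-0.015,0,0],0,1]]';python3 -m creep '[[[-0.01,0,0],0,1],[[-0.015,0,0],0,1],[[-0.015,0,0],0,1]]'
```

```text
clock: 11.55
ee_pos: [564.6, -43.3, 7.7]
ee_rot: [[-0.999, -0.052, 0.001], [-0.052, 0.999, 0.0], [-0.001, -0.0, -1.0]]
contact_force: [-1.1, 0.5, -0.7]
opening: -0.003
finger_force: 0.6
clock: 11.85
ee_pos: [566.6, -43.2, 7.7]
ee_rot: [[-0.999, -0.052, -0.002], [-0.052, 0.999, 0.0], [0.002, 0.0, -1.0]]
contact_force: [-5.9, -0.0, 2.7]
opening: 0.0
finger_force: 2.7
clock: 12.15
ee_pos: [566.6, -43.2, 7.6]
ee_rot: [[-0.999, -0.052, -0.01], [-0.052, 0.999, -0.0], [0.01, 0.0, -1.0]]
contact_force: [-17.8, -1.1, 13.3]
opening: 0.002
finger_force: 8.6
```

Firm stop at TCP x = 566.6, which matches the expected home position. I back off and look.

```bash
python3 -m creep '[[[0.03,0,0],0,1],[[0.1,0,0],0,1],[[0.12,0,-0.2],0,1],[[0.12,0,-0.45],0,1],[[0.12,0,-0.6],0,1],[[0.12,0.3,-0.6],0,1],[[0.12,0.6,-0.6],0,1],[[0.12,0.6,-0.6],0,1]]'
python3 - <<'E'
from h import *
p,d,W,h=cellfit("side");z=W[...,2]
cv2.imwrite("pics/side4.png",cv2.resize(p[150:280,260:420],None,fx=4,fy=4))
for c in("top","side"):
    if c=="top": p,d,W,h=cellfit(c);z=W[...,2]
    for l,(x,y) in (("cell",(600,-41)),("nb",(600,-141))):
        b=(W[...,0]>540)&(W[...,0]<635)&(abs(W[...,1]-y)<36)&(z>20)&(z<36);print(c,l,b.sum(),rect(W[b]) if b.any() else 0,W[b].min(0) if b.any() else 0)
    r=near(W,611,84,60)&((h[...,0]<8)|(h[...,0]>172))&(h[...,1]>130)&(z>60);print("ball",r.sum(),W[r].mean(0))
    for l in("cell","neighbour","lever_tip"):print(l,[(np.round(q["location"]).tolist(),round(q["conf"],2)) for q in tip_of(l,c)])
o=get_obs();print(o["clock"],o["ee_pos"],o["contact_force"])
E
```

```text
clock: 12.95
ee_pos: [540.9, 78.7, 129.0]
ee_rot: [[-0.999, -0.054, 0.004], [-0.054, 0.999, 0.002], [-0.004, 0.001, -1.0]]
contact_force: [-0.3, 0.4, -0.3]
opening: -0.004
finger_force: 0.0
top cell 502 (array([607.8, -43. ]), 55.6, 67.5, 2.6) [578.85926723 -75.85163144  20.02257211]
top nb 452 (array([ 609.5, -141.1]), 51.1, 68.0, 0.5) [ 583.75434777 -175.26814807   20.27293262]
ball 0 [nan nan nan]
cell [([291.0, -222.0, -4.0], 0.79), ([647.0, -36.0, 2.0], 0.66), ([457.0, -295.0, -0.0], 0.63)]
neighbour [([650.0, -139.0, -2.0], 0.7)]
lever_tip []
side cell 502 (array([607.8, -43. ]), 55.6, 67.5, 2.6) [578.85926723 -75.85163144  20.02257211]
side nb 452 (array([ 609.5, -141.1]), 51.1, 68.0, 0.5) [ 583.75434777 -175.26814807   20.27293262]
ball 0 [nan nan nan]
cell [([456.0, -303.0, 2.0], 0.97), ([290.0, -214.0, 3.0], 0.95), ([366.0, 111.0, -2.0], 0.56)]
neighbour [([651.0, -135.0, -0.0], 0.62)]
lever_tip [([609.0, 80.0, 96.0], 0.62)]
13.35 [540.31385263  74.53831199 127.70854378] [-0.91287927 -0.15643458 -0.17991867]<stdin>:8: RuntimeWarning: Mean of empty slice.
  ret = um.true_divide(
```

View pics/side4.png

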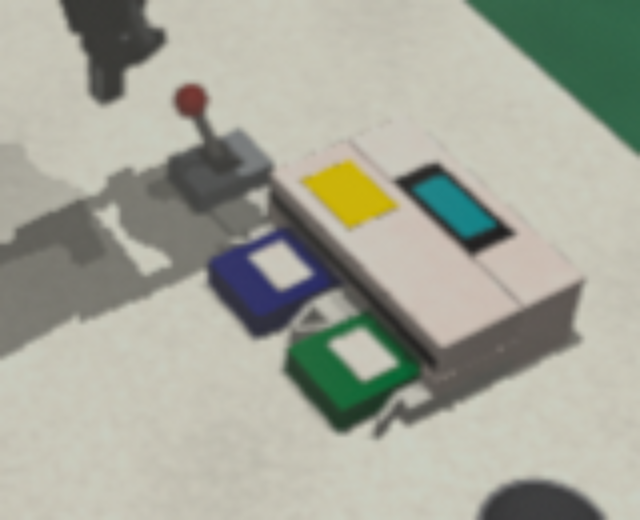

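Blue and green cells protrude equally (rear edges at crop (240,310) and (325,400)). The lever is still leaning back, with its ball at (190,100). Now I push the lever.

```bash
python3 -m creep '[[[0,0.015,0.15],0,1],[[0,0.015,0.25],0,1],[[-0.05,0.015,0.25],0,1],[[-0.12,0.015,0.25],0,1],[[-0.17,0.015,0.25],0,1],[[-0.2,0.015,0.25],0,1],[[-0.23,0.015,0.25],0,1],[[-0.26,0.015,0.25],0,1]]';python3 -m creep '[[[-0.04,0,0],0,1],[[-0.08,0,0],0,1],[[-0.12,0,0],0,1],[[-0.16,0,0],0,1],[[-0.2,0,0],0,1],[[-0.2,0,0],0,1]]';python3 -m creep '[[[-0.03,0,0],0,1],[[-0.06,0,0],0,1],[[-0.09,0,0],0,1],[[-0.09,0,0],0,1]]'
```

```text
clock: 14.15
ee_pos: [592.1, 81.2, 78.1]
ee_rot: [[-0.999, -0.052, -0.001], [-0.052, 0.999, -0.0], [0.001, -0.0, -1.0]]
contact_force: [-2.6, -0.4, 1.1]
opening: -0.002
finger_force: 0.8
clock: 14.75
ee_pos: [632.9, 83.4, 77.8]
ee_rot: [[-0.999, -0.052, 0.001], [-0.052, 0.999, 0.0], [-0.001, 0.0, -1.0]]
contact_force: [0.7, 0.0, 0.1]
opening: 0.001
finger_force: 0.0
clock: 15.15
ee_pos: [650.5, 84.3, 77.8]
ee_rot: [[-0.999, -0.052, 0.001], [-0.052, 0.999, 0.0], [-0.001, -0.0, -1.0]]
contact_force: [-0.4, 0.1, 0.1]
opening: -0.002
finger_force: 0.0
```

```bash
python3 -m creep '[[[-0.02,0,0],0,1],[[-0.04,0,0],0,1],[[-0.04,0,0],0,1]]';python3 -m creep '[[[-0.015,0,0],0,1],[[-0.03,0,0],0,1],[[-0.03,0,0],0,1]]'
python3 - <<'E'
from h import *
p,d,W,h=cellfit("side");z=W[...,2]
cv2.imwrite("pics/side5.png",cv2.resize(p[130:280,260:420],None,fx=4,fy=4))
print([(np.round(q["location"]).tolist(),round(q["conf"],2)) for q in tip_of("lever_tip","side")])
E
```

```text
clock: 15.45
ee_pos: [655.0, 84.6, 77.3]
ee_rot: [[-0.999, -0.052, -0.009], [-0.052, 0.999, -0.001], [0.009, -0.0, -1.0]]
contact_force: [-11.6, -0.5, 5.5]
opening: -0.0
finger_force: 5.6
clock: 15.75
ee_pos: [655.5, 84.6, 77.2]
ee_rot: [[-0.998, -0.052, -0.023], [-0.052, 0.999, -0.002], [0.023, -0.001, -1.0]]
contact_force: [-31.6, -2.2, 18.1]
opening: -0.0
finger_force: 15.9
[([674.0, 89.0, 94.0], 0.66)]
```

View pics/side5.png

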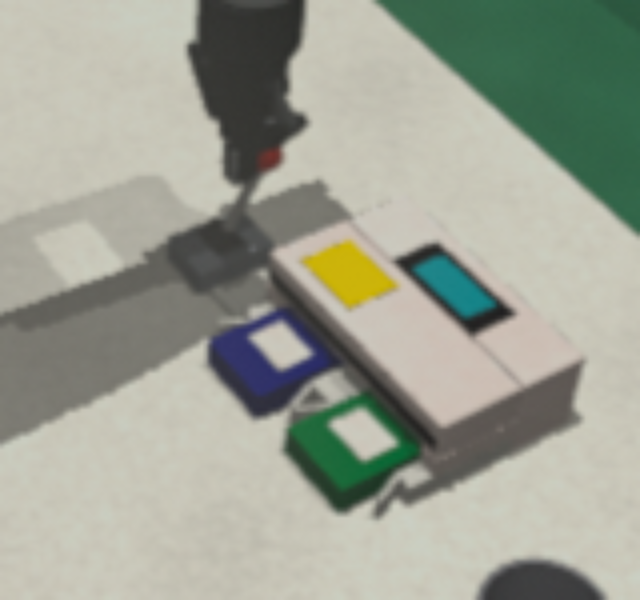

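The lever is fully over against its end stop (ball at crop (268,160), TCP stopped at 655 mm as computed). I back off and check.

```bash
python3 -m creep '[[[0.1,0,0],0,1],[[0.3,0,0],0,1],[[0.4,0,-0.2],0,1],[[0.5,0,-0.5],0,1],[[0.6,0.2,-0.5],0,1],[[0.6,0.4,-0.5],0,1],[[0.6,0.4,-0.5],0,1],[[0.6,0.4,-0.5],0,1]]'
python3 - <<'E'
from h import *
p,d,W,h=cellfit("top");z=W[...,2]
b=(W[...,0]>540)&(W[...,0]<635)&(abs(W[...,1]+41)<36)&(z>20)&(z<36);print(b.sum(),rect(W[b]),W[b].min(0))
for c in("top","side"):
    if c=="side": p,d=camera(c)
    for l in("lever_tip","cell"):print([(np.round(q["location"]).tolist(),round(q["conf"],2)) for q in tip_of(l,c)])
cv2.imwrite("pics/side6.png",cv2.resize(p[130:280,260:420],None,fx=4,fy=4))
o=get_obs();print(o["contact_force"])
E
```

```text
clock: 16.65
ee_pos: [539.8, 159.2, 178.1]
ee_rot: [[-0.999, -0.054, 0.001], [-0.054, 0.999, -0.0], [-0.001, -0.0, -1.0]]
contact_force: [-0.4, 0.1, -0.4]
opening: 0.001
finger_force: 0.0
496 (array([607.9, -41.4]), 55.7, 64.3, 3.0) [578.93518762 -74.43491325  20.07741561]
[([680.0, 86.0, 93.0], 0.41)]
[([640.0, -35.0, 0.0], 0.74), ([369.0, 110.0, -0.0], 0.68), ([289.0, -223.0, -2.0], 0.66), ([454.0, -296.0, 0.0], 0.62), ([649.0, -142.0, -2.0], 0.59)]
[([678.0, 85.0, 94.0], 0.49), ([652.0, -135.0, 1.0], 0.48)]
[([649.0, -43.0, 2.0], 0.82), ([455.0, -300.0, 4.0], 0.71)]
[ 0.25703255 -0.12145647  0.2121728 ]
```

View pics/side6.png

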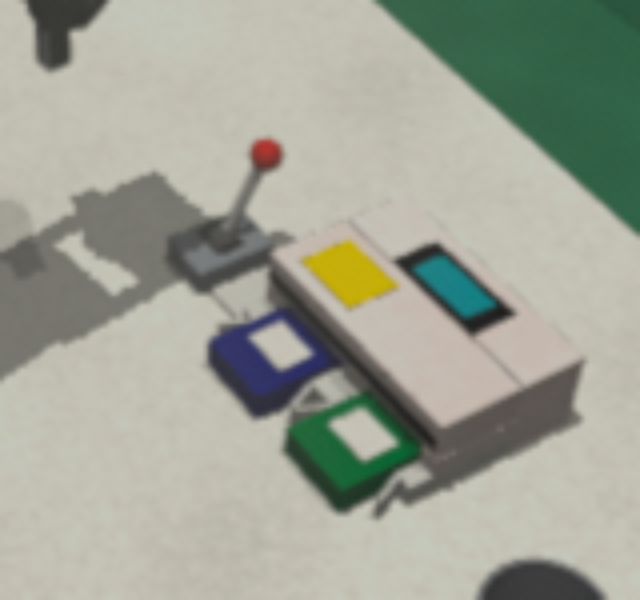

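The lever stays over (ball at crop (266,153)), the blue cell is home, and the arm is clear of everything.

```bash
python3 -c "
from cell import *
print(job_done())"
```

```text
the job is handed in; nothing more can be done
None
```

The blue cell is fully home in the free left bay and the red lever is all the way over. The green cell, pack and cup were never touched, and I handed the job in at about 17 s of the 56 s allowed; `job_done()` returned no verdict.

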